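Set and lock the grinding gap of a bench mill

ROBOT

A 6-joint arm with a two-finger parallel gripper is mounted at the origin on the work surface. World frame = base frame: x ahead of the robot, y to its left, z up, the work surface at z = 0. Lengths are in m, angles in degrees, forces in N, time in s.
With the tool pointing down it reaches from about 0.375 to 0.975 m from the base axis. Payload 3.8 kg.
Tool frame: the origin (TCP) lies at the very end of the fingers, on their centre line; the grasp point (between the pads) lies 19 mm behind it; z points along the fingers, y is the line along which they close (so a half turn about z gives the same grasp; the last joint's range is limited). The gripper opens to 85 mm and grips with 20 to 120 N. Pads are 22 mm wide; open, the fingers measure 114 mm over their backs; the gripper's body (76 mm by 85 mm) begins 54 mm behind the grasp point. The pads swing forward as they close: fully open they stand 13 mm farther back than shut.
Start: joints at [72.428, 15.12, 91.902, -0, 72.978, -2.114], TCP at [0.18, 0.651, 0.231] pointing down, gripper open.
Joint ranges: [-150.88, 150.88], [-54.13, 125.18], [17.81, 147.31], [-75.09, 255.09], [0, 152.58], [-146.25, 146.25]. Speed limits (degrees/s): [147.25, 147.25, 180, 180, 180, 180].

INTERFACE

Orientations are given as [roll, pitch, yaw] about the fixed x, y, z axes, in that order (R = Rz(yaw) Ry(pitch) Rx(roll)).
In Python, from workcell import r gives the robot as it stands.
- The arm moves only by the shell command python3 -m crank 'ROWS'. ROWS is JSON, a list of rows, each a list of 3 entries, a list of its own where there are three numbers: the shift along the tool's x, y, z in mm, then the turn, a rotation vector about the tool's x, y, z in rad, then the finger opening in mm, from 0 to 85.4. A call has exactly 8 rows; each row shifts and turns the commanded pose from where the row before left it, along the tool's axes as they then stand; what a row does not reach is not made up. A row lasts 1/10 s, in which the tool goes at most 50 mm and 8.59 degrees, less where a joint would pass 70% of its speed; a pose out of reach is approached as far as the arm can. A call is refused whole if a number of a shift passes 50 or a number of a turn 0.15, either way. A call with a gripper value outside its range is refused whole. The fingers move at their own pace and stop on an object; the grip force is fixed at half the most. Time passes only in rows, so rows that do not move let the fingers close, or fill a call up. It gives the time, the measured TCP pose, the force, the opening and the grip force at its end, in the units of the state.
- r.get_state(): the state, without advancing time (a new reading comes with each control period).
- r.capture(name): name is "scene" or "side" or "wrist"; returns (picture, depth): 480x640x3 uint8, red, green, blue; 480x640 float32, m along the optical axis (not along the pixel's ray), 0 where there is no reading.
- r.camera_model(name): a dict with "camera_matrix" (3x3 intrinsics, pixels), "origin" and "attitude" of the camera in the world; the wrist camera has in their place "T_tool_cam" (4x4, takes a point from camera to tool coordinates, whose origin is the TCP and whose axes are the flange's). Camera axes: x right, y up, looking along -z (the intrinsics and any distortion apply to the point x, -y, -z); pixel columns grow to the right and rows downward; lengths in m; the calibration is good to about 2 mm. The wrist camera is an equidistant fisheye: a pixel r from the principal point sees the ray r / f radians off the axis. A picture is of the moment at which its call begins: read the wrist's pose just before it. camera_model takes no time and is no camera call.
- r.hand_in(): hands the job in; it is judged then, once.
The state is a dict: "time": time; "joint_positions": joint angles; "joint_velocities": joint speeds; "joint_torque": joint torques, N m; "eef_pos": TCP position; "tcp_rot": TCP orientation; "contact_force": force on the tool from outside, world axes, zero at the start; "moment": the same for the moment, N m; "gripper_width": finger opening in m; "grasp_force": force on a finger pad.
Only numpy, scipy, OpenCV 4.12 (cv2) and the standard library are available. Lean on these libraries where they do the work, as an engineer would, in place of code of your own. Each camera call takes 0.05 s, during which the arm holds its last target. There are 200 camera calls.

TASK

Set the mill's grinding gap: with the wide coarse knob run the pointer round the scale to about one centimetre short of the black mark, pause, then bring it exactly in line with the mark using the narrow fine knob on top, never overrunning the mark. Then lock the setting: push the small knob at the housing's corner fully down and, holding it down, turn it clockwise to its stop. Leave the mark and everything lying about where they are.

Things in the scene. Friction and masses are not known exactly. Their poses are not given: they have to be found in the camera images.
- mill: The mill, fixed to the bench: white housing 260 (its x) by 350 mm (its y), top 100 mm above the bench. Origin: centre of its underside. In its frame (mm) the coaxial knobs stand at x -15, y 45 in the middle of a flat round steel cover (radius 100, 6 thick) with an arc scale on its far (+x) side, a line every 10 mm; the lock knob at x -75, y -120. Position and yaw vary.
- coarse_grip (a point): On the axis of the coarse knob, at the height to grip it (139 mm above the bench): the lower, wide, black ribbed cylinder, diameter 56, height 26 mm (122 to 148 mm above the bench; the pointer turns in the 16 mm under it). Grip it across from above at any yaw, with the fine knob standing between the fingers.
- coarse (a joint): Angle of the coarse knob, rad, 0 to 2.0, growing clockwise seen from above. It carries pointer and fine knob round with it, rad for rad: the tip, 83 mm from the axis, goes 83 mm per rad. It stays where it is left (friction about 0.12 N m).
- fine_grip (a point): On the same axis, at the height to grip the fine knob (171 mm above the bench): the upper, narrow aluminium cylinder, diameter 24, height 22 mm (158 to 180 mm above the bench). Grip at any yaw.
- fine (a joint): Angle of the fine knob relative to the coarse knob, rad, 0 to 3.2 (0 to 0.2 at the start), growing clockwise seen from above. It turns the pointer relative to the coarse knob at a tenth of its own angle, the same way: the tip goes 8.3 mm per rad. The coarse knob stays put meanwhile. Friction about 0.03 N m; stays where it is left.
- pointer_tip (a point): Tip of the pointer: a flat dark steel arm that reaches out from under the coarse knob over the cover, 8 mm wide, 3 mm at the tip, which is 83 mm from the axis and 110 mm above the bench. It starts 0.5 to 1.45 rad short of the mark, anticlockwise of it seen from above; both knobs turned clockwise bring it nearer. The arm is the x axis of this frame.
- mark_tip (a point): Inner tip of the black mark, 85 mm from the knobs' axis, 112 mm above the bench: a 3 mm wide blade pointing inward from a 10 x 16 mm black block, 12 mm high, on the rim of the cover. Its frame has x radially outward, y along the rim anticlockwise. The pointer is on the mark when pointer and blade are in line. The mark is stiff but can be shoved; it must not be.
- lock_grip (a point): On the axis of the lock knob, at the height to grip it: upright ribbed steel cylinder, diameter 30, height 24 mm; at the start its top is 158, underside 134, this point 149 mm above the bench. Grip at any yaw. It pushes down 8 mm against a spring (3.6 to 8.4 N). A pin blocks turning until it is 7 mm down; then a ledge (radius 27, top 116 mm above the bench) catches the pin and keeps the knob down.
- lock (a joint): Turn of the lock knob, rad: 0 at the start, growing clockwise seen from above, stop at 1.3 (locked).
- spare_screw: Loose knurled screw, diameter 22, height 26 mm, standing on the housing near the lock knob; bystander. Origin: centre of underside.
- jar: Jar, diameter 60, height 90 mm, bystander on the bench. Origin: centre of underside.
- jar_b: Glass jar, diameter 52, height 75 mm, bystander. Origin: centre of underside.
- brush: Cleaning brush lying on the bench, bystander.
- pan: Shallow steel pan, diameter 110, height 30 mm, bystander. Origin: centre of underside.
- wrench: Wrench lying beyond the mill, bystander.
- cup: White plastic cup, diameter 64, height 60 mm, bystander. Origin: centre of underside.

How it is judged:
By the outcome, as a careful person would: the job done as asked, in the order asked, and still so for the second after the job is handed in, with the robot touching nothing.
It also fails if it takes over 58 s, if anything falls off the work surface, if the arm or the gripper's body presses on something with over 40 N, if the wrist force passes 120 N, or if a joint passes its speed limit or range.

## Working session

There is one attempt and no reset: what is moved stays moved. The work goes in short steps, Python scripts to look and compute and a shell command to move; the robot and the scene stay as the last step left them, time stands still between calls to the robot, and variables do not carry over. Pictures are saved under pics/ and viewed, at most 10 in all, crops included, and the job is handed in when it is done.

```bash
ls; mkdir -p pics; python3 - <<'E'
from workcell import r
import cv2,numpy as np
s=r.get_state(); print(s)
for n in ("scene","side","wrist"):
    print(n,r.camera_model(n))
for n in ("scene","wrist"):
    im,d=r.capture(n); cv2.imwrite(f"pics/{n}0.png",im[:,:,::-1]); np.save(f"pics/{n}0.npy",d)
E
```

```text
pics
{'time': 0.0, 'joint_positions': array([ 7.24279175e+01,  1.51703277e+01,  9.19813632e+01,  8.28555466e-05,
        7.29772770e+01, -2.11472729e+00]), 'joint_velocities': array([-0.03679355,  0.0722887 , -0.08082185, -0.0180586 , -0.01612161,
       -0.02714988]), 'joint_torque': array([ 1.68099145e-03, -5.15106654e+01, -3.67323089e+01,  1.52803773e-05,
        1.27384550e-02,  3.83652491e-06]), 'eef_pos': array([0.17968802, 0.64988528, 0.22994725]), 'tcp_rot': array([-1.79871123e+02, -4.83810318e-03,  1.64542615e+02]), 'contact_force': array([ 0.31877129, -0.76548535, -0.14348284]), 'moment': array([ 0.0040626 , -0.03471248,  0.0082342 ]), 'grasp_force': 0.0, 'gripper_width': 0.08538148547646124}
scene {'camera_matrix': array([[548.15033865,   0.        , 322.3276634 ],
       [  0.        , 548.15033865, 240.02110599],
       [  0.        ,   0.        ,   1.        ]]), 'origin': array([ 1.13802051, -0.39056152,  0.92197525]), 'attitude': array([40.62801827, -0.7561692 , 54.09915159])}
side {'camera_matrix': array([[460.65917429,   0.        , 319.0741155 ],
       [  0.        , 460.65917429, 241.5762911 ],
       [  0.        ,   0.        ,   1.        ]]), 'origin': array([ 0.55587374, -0.51355951,  0.70056007]), 'attitude': array([43.75202033, -0.61012326, -2.88240846])}
wrist {'camera_matrix': array([[371.64829954,   0.        , 324.90864619],
       [  0.        , 371.64829954, 236.48478671],
       [  0.        ,   0.        ,   1.        ]]), 'T_tool_cam': array([[-1.36712821e-03,  9.62141350e-01,  2.72547524e-01,
         6.84458352e-02],
       [ 9.99998811e-01,  1.50982103e-03, -3.13833935e-04,
         6.78993635e-04],
       [-7.13450589e-04,  2.72546771e-01, -9.62142271e-01,
        -1.41235269e-01],
       [ 0.00000000e+00,  0.00000000e+00,  0.00000000e+00,
         1.00000000e+00]])}
```

View pics/scene0.png

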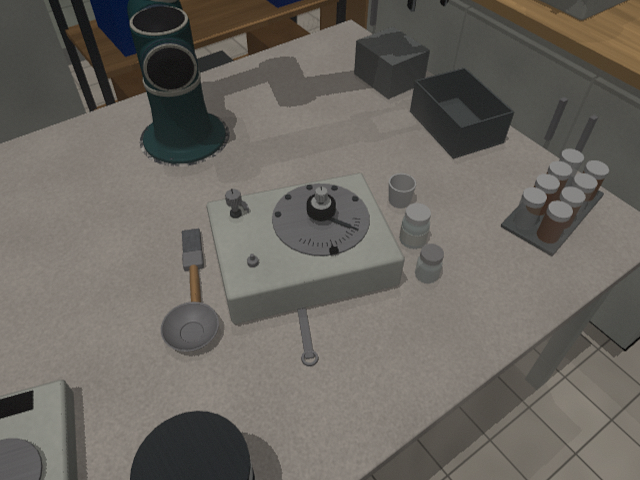

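View pics/wrist0.png

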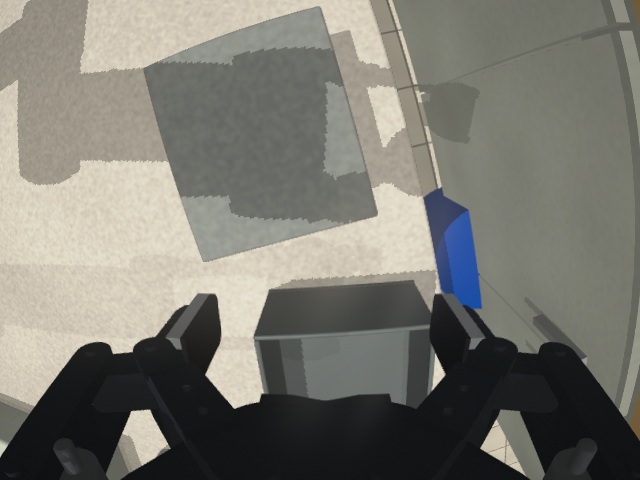

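The scene view shows the mill, with the fine knob top at about (321,190), the pointer tip at (356,229) and the mark at (334,250). The lock knob is at (235,200) and the spare screw at (252,260). The wrist camera is not over the mill yet.

```bash
cat > h.py <<'E'
from workcell import r
import cv2,numpy as np
from scipy.spatial.transform import Rotation as R
def eul(a): return R.from_euler('xyz',a,degrees=True).as_matrix()
def cam(n,s=None):
    m=r.camera_model(n);K=m["camera_matrix"]
    if n!="wrist": return K,eul(m["attitude"]),np.array(m["origin"])
    T=m["T_tool_cam"];A=eul(s["tcp_rot"]);return K,A@T[:3,:3],A@T[:3,3]+s["eef_pos"]
def px2w(n,uv,z,s=None):
    K,A,o=cam(n,s);x=(uv[0]-K[0,2])/K[0,0];y=(uv[1]-K[1,2])/K[1,1]
    if n=="wrist":
        t=np.hypot(x,y);k=np.sin(t)/t if t else 1;d=np.array([x*k,-y*k,-np.cos(t)])
    else: d=np.array([x,-y,-1])
    d=A@d;return o+d*(z-o[2])/d[2]
def w2px(n,p,s=None):
    K,A,o=cam(n,s);c=A.T@(np.asarray(p)-o);x,y,z=c[0],-c[1],-c[2]
    if n=="wrist":
        q=np.hypot(x,y);t=np.arctan2(q,z);k=t/q if q else 1/z
    else:k=1/z
    return np.array([x*k*K[0,0]+K[0,2],y*k*K[1,1]+K[1,2]])
E
python3 - <<'E'
from h import *
im=cv2.imread("pics/scene0.png")
cv2.imwrite("pics/c1.png",cv2.resize(im[165:325,200:410],None,fx=3.75,fy=3.75,interpolation=cv2.INTER_CUBIC))
for n,uv,z in (("fine",(321,190),.18),("lock",(235,193),.158),("screw",(252,257),.126),("corner",(403,260),.1),("corner",(208,208),.1),("corner",(361,176),.1),("corner",(226,296),.1)): print(n,px2w("scene",uv,z).round(4))
E
```

```text
fine [0.5233 0.0634 0.18  ]
lock [ 0.4141 -0.0672  0.158 ]
screw [ 0.5492 -0.1128  0.126 ]
corner [0.7035 0.1287 0.1   ]
corner [ 0.3655 -0.1104  0.1   ]
corner [0.4719 0.21   0.1   ]
corner [ 0.5806 -0.1891  0.1   ]
```

View pics/c1.png

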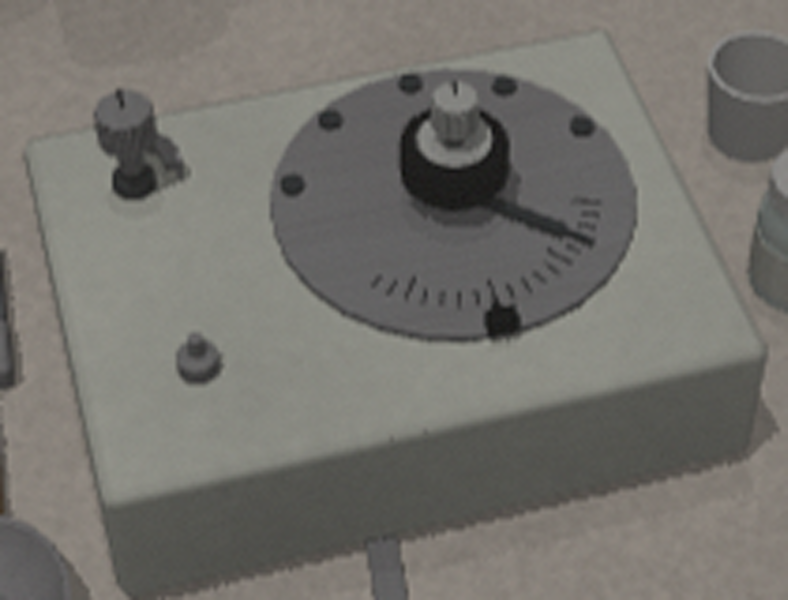

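```bash
python3 -m crank '[[[0,0,-35],[0,0,0],85],[[0,0,-35],[0,0,0],85],[[-30.5,-29.7,0],[0,0,0],85],[[-30.5,-29.7,0],[0,0,0],85],[[-30.5,-29.7,0],[0,0,0],85],[[-30.5,-29.7,0],[0,0,0],85],[[-30.5,-29.7,0],[0,0,0],85],[[-30.5,-29.7,0],[0,0,0],85]]'
python3 -m crank '[[[-30.5,-29.7,0],[0,0,0],85],[[-30.5,-29.7,0],[0,0,0],85],[[-30.5,-29.7,0],[0,0,0],85],[[-30.5,-29.7,0],[0,0,0],85],[[-30.5,-29.7,0],[0,0,0],85],[[-30.5,-29.7,0],[0,0,0],85],[[-30.5,-29.7,0],[0,0,0],85],[[-30.5,-29.7,0],[0,0,0],85]]'
python3 -m crank '[[[-30.5,-29.7,0],[0,0,0],85],[[-30.5,-29.7,0],[0,0,0],85],[[0,0,0],[0,0,0.145],85],[[0,0,0],[0,0,0.145],85],[[0,0,0],[0,0,0.145],85],[[0,0,0],[0,0,0.145],85],[[0,0,0],[0,0,0.145],85],[[0,0,0],[0,0,0.145],85]]'
python3 -m crank '[[[0,0,0],[0,0,0.145],85],[[0,0,0],[0,0,0.145],85],[[0,0,0],[0,0,0.145],85],[[0,0,0],[0,0,0.145],85],[[0,0,0],[0,0,0.145],85],[[0,0,0],[0,0,0.145],85],[[0,0,0],[0,0,0.145],85],[[0,0,0],[0,0,0.145],85]]'
python3 - <<'E'
from h import *
for n,uv,z in (("p",(357.3,229.3),.11),("m",(331.5,242.3),.112)): 
  p=px2w("scene",uv,z); d=p[:2]-(.524,.063); print(n,p,np.hypot(*d),np.degrees(np.arctan2(d[1],d[0])))
E
```

```text
time: 0.9
eef_pos: [0.3091, 0.4283, 0.3008]
tcp_rot: [-180.0, -0.0, 164.6]
contact_force: [1.2, -0.1, -0.3]
gripper_width: 0.085
grasp_force: 0.0
time: 1.7
eef_pos: [0.4809, 0.1343, 0.3009]
tcp_rot: [-180.0, -0.0, 164.5]
contact_force: [1.4, 1.8, 0.4]
gripper_width: 0.0852
grasp_force: 0.0
time: 2.5
eef_pos: [0.5232, 0.0624, 0.3007]
tcp_rot: [-179.9, -0.0, 114.3]
contact_force: [-0.1, -0.0, 0.2]
gripper_width: 0.0847
grasp_force: 0.0
time: 3.3
eef_pos: [0.5232, 0.0625, 0.3006]
tcp_rot: [-180.0, 0.0, 47.9]
contact_force: [0.4, 0.3, -0.1]
gripper_width: 0.085
grasp_force: 0.0
p [0.59733915 0.09988425 0.11      ] 0.0820918945393817 26.699067446895587
m [0.59632856 0.03674583 0.112     ] 0.07694609906303626 -19.95013124519026
```

```bash
python3 -m crank '[[[0,0,0],[0,0,0.12],85],[[0,0,0],[0,0,0.12],85],[[0,0,0],[0,0,0.12],85],[[0,0,30],[0,0,0],85],[[0,0,30],[0,0,0],85],[[0,0,0],[0,0,0],85],[[0,0,0],[0,0,0],85],[[0,0,0],[0,0,0],85]]'
python3 - <<'E'
from h import *
import pickle
s=r.get_state(); im,d=r.capture("wrist"); pickle.dump((s,d),open("pics/w1.pkl","wb")); print(s["eef_pos"],s["tcp_rot"])
im=im[:,:,::-1]; cv2.imwrite("pics/w1.png",im); cv2.imwrite("pics/w1v.png",cv2.resize(im,(800,600),interpolation=cv2.INTER_CUBIC))
E
```

```text
time: 4.1
eef_pos: [0.5246, 0.0626, 0.243]
tcp_rot: [179.9, -0.1, 27.6]
contact_force: [0.2, 0.1, 0.0]
gripper_width: 0.0849
grasp_force: 0.0
[0.52458504 0.06255025 0.2429996 ] [ 1.79944187e+02 -1.24792474e-01  2.76036542e+01]
```

View pics/w1v.png

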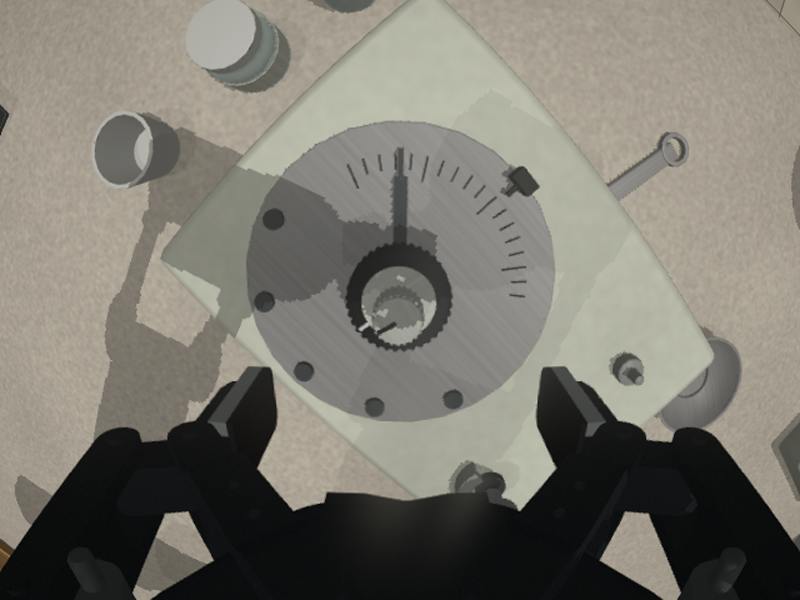

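The wrist view shows the cover rim running through (246,268), (555,268), (400,120) and (400,422). The coarse knob is centred at (400,296), the pointer tip at (400,149) and the mark blade tip at about (505,192).

```bash
python3 - <<'E'
from h import *
import pickle
from scipy.optimize import least_squares
s,d=pickle.load(open("pics/w1.pkl","rb"))
im=cv2.imread("pics/w1.png")
P=lambda u,z:px2w("wrist",(u[0]/1.25,u[1]/1.25),z,s)
def fit(pts,z,rad):
    W=np.array([P(p,z)[:2] for p in pts]); 
    q=least_squares(lambda c:np.hypot(*(W-c[:2]).T)-c[2],[.53,.06,rad]).x; return q
print("cover",fit([(246,268),(555,268),(400,121),(400,422),(300,155),(500,155)],.106,.1))
print("coarse top",fit([(346,296),(453,296),(400,242),(400,350)],.148,.028))
print("fine top",fit([(374,315),(425,315)],.18,.012)[:2], P((398,312),.18))
for n,u,z in (("ptip",(400,149),.110),("pbase",(400,240),.110),("mtip",(505,192),.112),("mblock",(522,181),.118)): print(n,P(u,z))
for n,u,z in (("lock",(480,480),.158),("screw",(627,370),.126)): print(n,P(u,z))
A=im[90:190,290:450]; cv2.imwrite("pics/w1c.png",cv2.resize(A,None,fx=5,fy=5,interpolation=cv2.INTER_CUBIC))
E
```

```text
cover [0.52253046 0.06606655 0.09903861]
coarse top [0.5248289  0.06687288 0.02913573]
fine top [0.5267023  0.06732534] [0.52682443 0.06815244 0.18      ]
ptip [0.59494977 0.10343124 0.11      ]
pbase [0.54693315 0.07851213 0.11      ]
mtip [0.60196322 0.03719237 0.112     ]
mblock [0.61227096 0.03273092 0.118     ]
lock [ 0.44692149 -0.0287356   0.158     ]
screw [ 0.54434437 -0.09244671  0.126     ]
```

View pics/w1c.png

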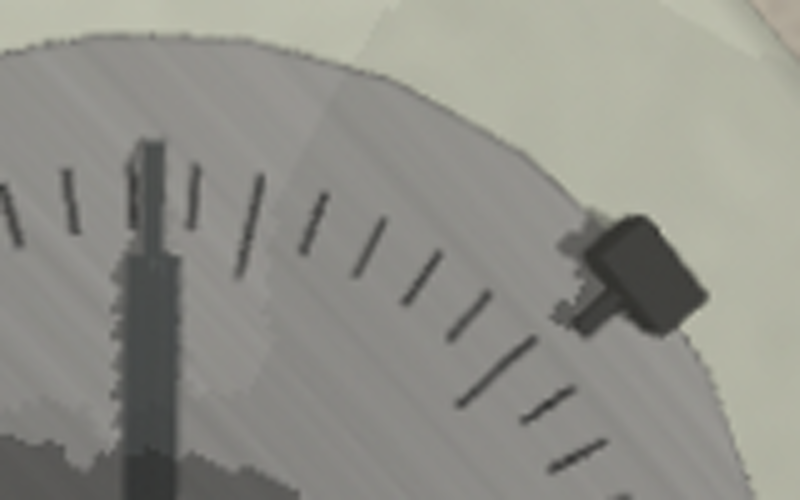

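```bash
python3 -m crank '[[[2,-3.5,0],[0,0,0],85],[[0,0,35],[0,0,0],85],[[0,0,35],[0,0,0],85],[[0,0,35],[0,0,0],85],[[0,0,20],[0,0,0],85],[[0,0,0],[0,0,0],40],[[0,0,0],[0,0,0],40],[[0,0,0],[0,0,0],40]]'
python3 -m crank '[[[0,0,0],[0,0,0],40],[[0,0,0],[0,0,0],40],[[0,0,0],[0,0,0],40],[[0,0,0],[0,0,0],40],[[0,0,0],[0,0,0],40],[[0,0,0],[0,0,0],40],[[0,0,0],[0,0,0],40],[[0,0,0],[0,0,0],40]]'
python3 - <<'E'
from h import *
import pickle
s,d=pickle.load(open("pics/w1.pkl","rb"))
c=np.array([.5227,.0662])
a=[np.degrees(np.arctan2(*(px2w("wrist",u,z,s)[:2]-c)[::-1])) for u,z in (((320.4,118.6),.11),((406,155.6),.112),((419.4,145),.118))]
print(a)
E
```

```text
time: 4.95
eef_pos: [0.5245, 0.0671, 0.1182]
tcp_rot: [-180.0, -0.1, 27.6]
contact_force: [-3.0, 2.0, -0.0]
gripper_width: 0.0543
grasp_force: 64.6
time: 5.75
eef_pos: [0.5246, 0.0671, 0.1181]
tcp_rot: [180.0, -0.1, 27.6]
contact_force: [-3.7, 2.8, 6.4]
gripper_width: 0.0546
grasp_force: 65.2
[np.float64(27.059046194455583), np.float64(-21.537472299013686), np.float64(-21.06976497617123)]
```

```bash
python3 -m crank '[[[0,0,0],[0,0,0.08],40],[[0,0,0],[0,0,0.08],40],[[0,0,0],[0,0,0.08],40],[[0,0,0],[0,0,0.08],40],[[0,0,0],[0,0,0.08],40],[[0,0,0],[0,0,0.08],40],[[0,0,0],[0,0,0.08],40],[[0,0,0],[0,0,0.08],40]]'
python3 - <<'E'
from h import *
import pickle
s=r.get_state(); im,d=r.capture("wrist"); pickle.dump((s,d),open("pics/w2.pkl","wb")); print(s["eef_pos"],s["tcp_rot"],s["moment"])
im=im[:,:,::-1]; cv2.imwrite("pics/w2.png",im); cv2.imwrite("pics/w2v.png",cv2.resize(im[20:320,160:560],(800,600),interpolation=cv2.INTER_CUBIC))
E
```

```text
time: 6.55
eef_pos: [0.5249, 0.0649, 0.1181]
tcp_rot: [179.9, -0.2, -9.2]
contact_force: [-3.8, -5.9, 5.3]
gripper_width: 0.0547
grasp_force: 65.7
[0.52493172 0.06489332 0.118117  ] [179.85600242  -0.18065882  -9.19699912] [-0.65775447  0.46121324  0.13998586]
```

View pics/w2v.png

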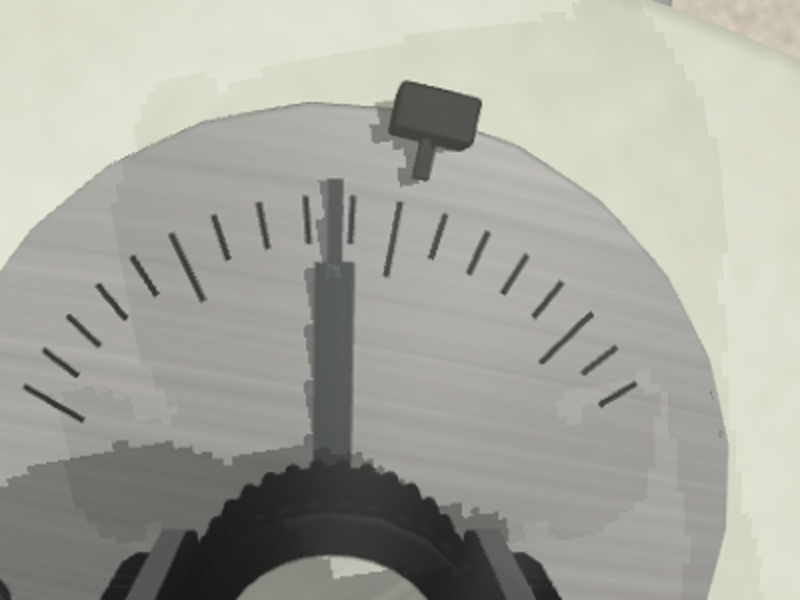

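The enlarged view shows the pointer tip at (335,180) and the mark blade tip at (422,180), so the pointer is still about 18 mm short.

```bash
cat >> h.py <<'E'
from scipy.optimize import least_squares
def meas(s,rim,pts,f):
    """rim, pts in picture px through f; angle (deg) and radius of each pt about the cover's centre"""
    W=np.array([px2w("wrist",f(p),.106,s)[:2] for p in rim])
    c=least_squares(lambda c:np.hypot(*(W-c).T)-.1,[.523,.066]).x
    print("centre",c.round(4),"resid mm",((np.hypot(*(W-c).T)-.1)*1e3).round(1))
    for u,z in pts:
        e=px2w("wrist",f(u),z,s)[:2]-c; print(u,"ang",round(np.degrees(np.arctan2(e[1],e[0])),2),"r",round(np.hypot(*e),4))
E
python3 - <<'E'
from h import *
import pickle
s,d=pickle.load(open("pics/w2.pkl","rb"))
meas(s,[(312,102),(117,160),(205,122),(517,147),(603,198),(668,272),(708,357),(728,450)],
 [((335,180),.111),((334,264),.111),((334,455),.111),((422,180),.113),((428,145),.115),((438,108),.118)],lambda u:(160+u[0]/2,20+u[1]/2))
E
```

```text
centre [0.5213 0.0666] resid mm [ 0.1 -0.3 -0.3 -0.2  0.9  0.5 -0.5 -0.7]
(335, 180) ang -10.19 r 0.0834
(334, 264) ang -10.26 r 0.0666
(334, 455) ang -11.8 r 0.027
(422, 180) ang -21.62 r 0.0855
(428, 145) ang -21.26 r 0.0923
(438, 108) ang -21.28 r 0.0994
```

```bash
python3 -m crank '[[[0,0,0],[0,0,0.039],40],[[0,0,0],[0,0,0.039],40],[[0,0,0],[0,0,0],40],[[0,0,0],[0,0,0],40],[[0,0,0],[0,0,0],85],[[0,0,0],[0,0,0],85],[[0,0,0],[0,0,0],85],[[0,0,0],[0,0,0],85]]'
python3 -m crank '[[[0,0,-18],[0,0,0],85],[[0,0,-18],[0,0,0],85],[[0,0,0],[0,0,0],85],[[0,0,0],[0,0,0],85],[[0,0,0],[0,0,0],85],[[0,0,0],[0,0,0],85],[[0,0,0],[0,0,0],85],[[0,0,0],[0,0,0],85]]'
python3 - <<'E'
from h import *
import pickle
s=r.get_state(); im,d=r.capture("wrist"); pickle.dump((s,d),open("pics/w3.pkl","wb")); print(s["eef_pos"],s["tcp_rot"],s["moment"])
im=im[:,:,::-1]; cv2.imwrite("pics/w3.png",im); cv2.imwrite("pics/w3v.png",cv2.resize(im[50:290,160:480],(800,600),interpolation=cv2.INTER_CUBIC))
E
```

```text
time: 7.4
eef_pos: [0.524, 0.0666, 0.1164]
tcp_rot: [-180.0, -0.0, -13.5]
contact_force: [0.1, 1.0, -0.7]
gripper_width: 0.0849
grasp_force: 0.0
time: 8.2
eef_pos: [0.5234, 0.0665, 0.1517]
tcp_rot: [180.0, 0.1, -13.5]
contact_force: [-0.4, -0.6, 0.4]
gripper_width: 0.0851
grasp_force: 0.0
[0.52339344 0.06648463 0.15167948] [ 1.79981979e+02  5.63597119e-02 -1.35360208e+01] [ 0.03571856 -0.03221541 -0.02968732]
```

View pics/w3v.png

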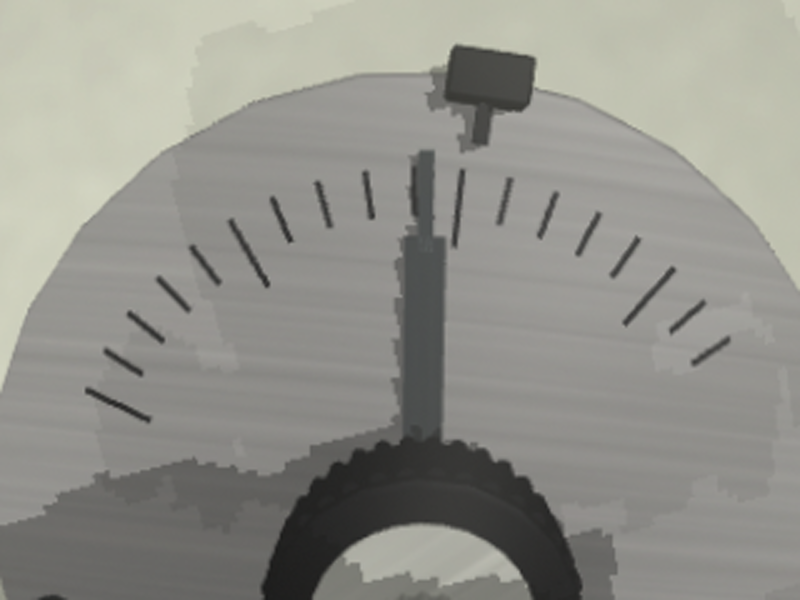

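The pointer tip is at (426,152) and the blade tip at (481,143); the coarse setting held after release.

```bash
python3 - <<'E'
from h import *
import pickle
s,d=pickle.load(open("pics/w3.pkl","rb"))
meas(s,[(29,310),(83,225),(168,150),(258,100),(362,74),(580,98),(673,150),(755,228)],
 [((426,152),.111),((426,237),.111),((422,435),.111),((481,143),.113),((484,110),.115),((489.5,75),.118)],lambda u:(160+u[0]/2.5,50+u[1]/2.5))
E
```

```text
centre [0.5209 0.0661] resid mm [-0.6 -0.1 -0.2  0.4  0.4  0.6 -0.1 -0.9]
(426, 152) ang -14.16 r 0.0835
(426, 237) ang -14.31 r 0.0668
(422, 435) ang -13.84 r 0.0271
(481, 143) ang -21.13 r 0.0859
(484, 110) ang -20.87 r 0.0922
(489.5, 75) ang -20.86 r 0.0986
```

```bash
python3 -m crank '[[[-1.8,1.1,-1.5],[0,0,0],85],[[0,0,0],[0,0,-0.142],85],[[0,0,0],[0,0,-0.142],85],[[0,0,0],[0,0,-0.142],85],[[0,0,0],[0,0,-0.142],85],[[0,0,0],[0,0,-0.142],85],[[0,0,0],[0,0,-0.142],85],[[0,0,0],[0,0,-0.142],85]]'
python3 -m crank '[[[0,0,0],[0,0,0],15],[[0,0,0],[0,0,0],15],[[0,0,0],[0,0,0],15],[[0,0,0],[0,0,0],15],[[0,0,0],[0,0,0],15],[[0,0,0],[0,0,0],15],[[0,0,0],[0,0,0],15],[[0,0,0],[0,0,0],15]]'
```

```text
time: 9.05
eef_pos: [0.5217, 0.0658, 0.1539]
tcp_rot: [180.0, -0.0, 43.8]
contact_force: [0.1, 0.9, 0.8]
gripper_width: 0.085
grasp_force: 0.0
time: 9.85
eef_pos: [0.5217, 0.0659, 0.154]
tcp_rot: [-180.0, -0.0, 43.4]
contact_force: [-1.4, -0.1, 3.5]
gripper_width: 0.0221
grasp_force: 58.7
```

```bash
python3 -m crank '[[[0,0,0],[0,0,0.07],15],[[0,0,0],[0,0,0.07],15],[[0,0,0],[0,0,0.07],15],[[0,0,0],[0,0,0.07],15],[[0,0,0],[0,0,0.07],15],[[0,0,0],[0,0,0.07],15],[[0,0,0],[0,0,0.07],15],[[0,0,0],[0,0,0.07],15]]'
python3 -m crank '[[[0,0,0],[0,0,0.07],15],[[0,0,0],[0,0,0.07],15],[[0,0,0],[0,0,0.07],15],[[0,0,0],[0,0,0.07],15],[[0,0,0],[0,0,0.07],15],[[0,0,0],[0,0,0.07],15],[[0,0,0],[0,0,0],15],[[0,0,0],[0,0,0],15]]'
python3 - <<'E'
from h import *
import pickle
s=r.get_state(); im,d=r.capture("wrist"); pickle.dump((s,d),open("pics/w4.pkl","wb")); print(s["eef_pos"],s["tcp_rot"],s["moment"])
im=im[:,:,::-1]; cv2.imwrite("pics/w4.png",im); cv2.imwrite("pics/w4v.png",cv2.resize(im[50:250,190:450],None,fx=3,fy=3,interpolation=cv2.INTER_CUBIC))
E
```

```text
time: 10.65
eef_pos: [0.5219, 0.0656, 0.154]
tcp_rot: [180.0, -0.0, 11.2]
contact_force: [-1.3, -0.8, 3.0]
gripper_width: 0.0223
grasp_force: 58.6
time: 11.45
eef_pos: [0.5219, 0.0654, 0.154]
tcp_rot: [180.0, -0.0, -12.6]
contact_force: [-0.6, -2.9, 4.5]
gripper_width: 0.0223
grasp_force: 58.7
[0.52190751 0.06538088 0.1540224 ] [ 1.79954507e+02 -3.09434232e-02 -1.26354991e+01] [-0.5228641   0.19600295 -0.01099878]
```

View pics/w4v.png

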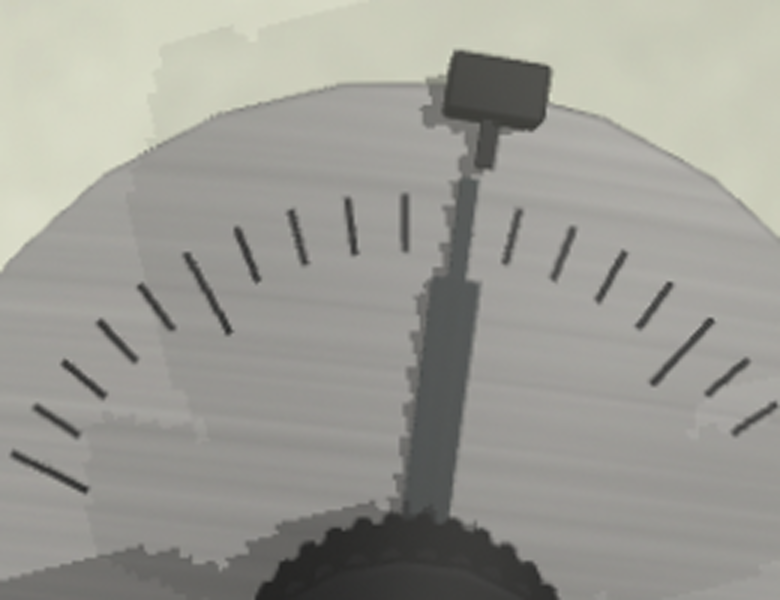

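The pointer tip is at (468,180) with its base at (428,510). The blade tip is at (485.5,165) with its root at (489.5,124), so it is still short by about 1.7 mm.

```bash
python3 - <<'E'
from h import *
import pickle
s,d=pickle.load(open("pics/w4.pkl","rb"))
f=lambda u:(190+(u[0]-1)/3,50+(u[1]-1)/3)
meas(s,[(0,272),(107,174),(217,115),(343,84),(602,119),(715,180),(780,238)],
 [((468,180),.111),((455.5,281),.111),((428,510),.111),((485.5,165),.113),((489.5,125),.114),((498,80),.118)],f)
# automatic: profile of darkness across pointer and blade, along circles about the centre
im=cv2.imread("pics/w4.png",0)
c=np.array([.5213,.0660])
for rr,z in ((.045,.111),(.055,.111),(.063,.111),(.074,.111),(.08,.111),(.087,.113),(.090,.113),(.097,.118),(.100,.118)):
    a=np.radians(np.arange(-32,-8,.1)); q=np.array([w2px("wrist",[c[0]+rr*np.cos(t),c[1]+rr*np.sin(t),z],s) for t in a]).astype(np.float32)
    v=cv2.remap(im,q[None,:,0],q[None,:,1],cv2.INTER_LINEAR)[0].astype(float)
    m=v<95; 
    print(rr,z,np.degrees(a[m]).min().round(1) if m.any() else 0,np.degrees(a[m]).max().round(1) if m.any() else 0,m.sum(),v.min(),np.median(v))
E
```

```text
centre [0.5211 0.0664] resid mm [-0.3 -0.2  0.2  0.3  0.   0.  -0.4]
(468, 180) ang -19.69 r 0.0836
(455.5, 281) ang -19.75 r 0.0667
(428, 510) ang -20.57 r 0.0278
(485.5, 165) ang -21.28 r 0.0863
(489.5, 125) ang -21.02 r 0.0928
(498, 80) ang -21.04 r 0.0998
0.045 0.111 -23.9 -14.2 98 83.0 110.5
0.055 0.111 -23.1 -15.3 79 85.0 153.0
0.063 0.111 -22.7 -15.9 69 85.0 155.0
0.074 0.111 -26.0 -12.0 32 79.0 157.0
0.08 0.111 -20.3 -12.2 23 89.0 156.5
0.087 0.113 -21.7 -19.8 20 76.0 163.0
0.09 0.113 -21.7 -19.9 19 76.0 162.0
0.097 0.118 -25.4 -16.1 94 67.0 153.5
0.1 0.118 -25.3 -16.5 89 70.0 200.0
```

```bash
python3 -m crank '[[[0,0,0],[0,0,0.06],15],[[0,0,0],[0,0,0.06],15],[[0,0,0],[0,0,0.06],15],[[0,0,0],[0,0,0],15],[[0,0,0],[0,0,0],15],[[0,0,0],[0,0,0],15],[[0,0,0],[0,0,0],15],[[0,0,0],[0,0,0],15]]'
cat > auto.py <<'E'
from h import *
import pickle
def auto(im,s,thr=105,lo=-26,hi=-14):
    g=im if im.ndim==2 else cv2.cvtColor(im,cv2.COLOR_BGR2GRAY)
    c=np.array([.5213,.0662])
    def centre(rr,z):
        a=np.arange(lo,hi,.02);t=np.radians(a)
        q=np.array([w2px("wrist",[c[0]+rr*np.cos(x),c[1]+rr*np.sin(x),z],s) for x in t]).astype(np.float32)
        v=cv2.remap(g,q[None,:,0],q[None,:,1],cv2.INTER_CUBIC)[0].astype(float)
        n,l,st,ce=cv2.connectedComponentsWithStats((v<thr).astype(np.uint8)[None]);k=1+st[1:,4].argmax()
        return a[l[0]==k].mean(),st[k,4]*.02*np.pi/180*rr*1e3
    out={}
    for n,z,rs in (("pointer",.111,np.arange(.042,.0655,.0015)),("tip",.111,np.arange(.070,.0825,.001)),("blade",.113,np.arange(.087,.0915,.0005)),("block",.118,np.arange(.096,.101,.001))):
        m=[centre(x,z) for x in rs]
        w=np.median([x[1] for x in m]); ok=[abs(x[1]-w)<.6 for x in m]
        out[n]=(np.array(rs)[ok],np.array([x[0] for x in m])[ok]); print(n,"ang",out[n][1].mean().round(3),"sd",out[n][1].std().round(2),"w",w.round(2),sum(ok))
    # lateral axis error e: angle = a + e/r, the same e for pointer and mark
    P=[np.concatenate([out[k][i] for k in ks]) for ks in (("pointer","tip"),("blade","block")) for i in (0,1)]
    A=np.zeros((len(P[0])+len(P[2]),3));A[:len(P[0]),0]=1;A[len(P[0]):,1]=1;A[:,2]=np.degrees(1)/np.r_[P[0],P[2]]
    x=np.linalg.lstsq(A,np.r_[P[1],P[3]],rcond=None)[0]
    print("pointer",x[0].round(2),"mark",x[1].round(2),"e mm",(x[2]*1e3).round(2),"gap deg",(x[0]-x[1]).round(2),"tip mm",(np.radians(x[0]-x[1])*83).round(2))
E
python3 - <<'E'
from auto import *
s,d=pickle.load(open("pics/w3.pkl","rb")); auto(cv2.imread("pics/w3.png"),s,hi=-8)
s,d=pickle.load(open("pics/w4.pkl","rb")); auto(cv2.imread("pics/w4.png"),s)
s=r.get_state(); im,d=r.capture("wrist"); pickle.dump((s,d),open("pics/w5.pkl","wb")); cv2.imwrite("pics/w5.png",im[:,:,::-1]); print(s["tcp_rot"]); auto(im[:,:,::-1],s)
E
```

```text
time: 12.3
eef_pos: [0.5218, 0.0653, 0.154]
tcp_rot: [180.0, -0.0, -22.9]
contact_force: [-1.7, -5.0, 4.6]
gripper_width: 0.022
grasp_force: 58.8Traceback (most recent call last):
  File "<stdin>", line 2, in <module>
  File "auto.py", line 14, in auto
    m=[centre(x,z) for x in rs]
       ~~~~~~^^^^^
  File "auto.py", line 8, in centre
    q=np.array([w2px("wrist",[c[0]+rr*np.cos(x),c[1]+rr*np.sin(x),z],s) for x in t]).astype(np.float32)
                ~~~~^^^^^^^^^^^^^^^^^^^^^^^^^^^^^^^^^^^^^^^^^^^^^^^^^^^
  File "h.py", line 16, in w2px
    K,A,o=cam(n,s);c=A.T@(np.asarray(p)-o);x,y,z=c[0],-c[1],-c[2]
          ~~~^^^^^
  File "h.py", line 6, in cam
    m=r.camera_model(n);K=m["camera_matrix"]
ValueError: time passes only in moves, steps and waits
```

```bash
sed -i 's/^def eul/MODEL={n:r.camera_model(n) for n in ("scene","side","wrist")}\ndef eul/; s/m=r.camera_model(n);K/m=MODEL[n];K/' h.py
python3 - <<'E'
from auto import *
s,d=pickle.load(open("pics/w3.pkl","rb")); auto(cv2.imread("pics/w3.png"),s,hi=-8)
s,d=pickle.load(open("pics/w4.pkl","rb")); auto(cv2.imread("pics/w4.png"),s)
s=r.get_state(); im,d=r.capture("wrist"); pickle.dump((s,d),open("pics/w5.pkl","wb")); cv2.imwrite("pics/w5.png",im[:,:,::-1]); print(s["tcp_rot"]); auto(im[:,:,::-1],s)
E
```

```text
pointer ang -13.663 sd 0.13 w 8.43 13
tip ang -13.557 sd 0.1 w 4.22 11
blade ang -20.838 sd 0.03 w 3.34 10
block ang -20.883 sd 0.04 w 16.07 6
pointer -13.61 mark -20.85 e mm -0.01 gap deg 7.24 tip mm 10.49
pointer ang -19.232 sd 0.09 w 8.04 16
tip ang -19.446 sd 0.05 w 3.05 13
blade ang -20.841 sd 0.03 w 3.24 10
block ang -20.882 sd 0.04 w 15.92 6
pointer -19.85 mark -21.2 e mm 0.55 gap deg 1.35 tip mm 1.95
[ 1.79950224e+02 -3.31703199e-02 -2.29457216e+01]
pointer ang -20.466 sd 0.1 w 8.15 16
tip ang -20.405 sd 0.07 w 3.59 11
blade ang -21.031 sd 0.03 w 3.06 10
block ang -21.077 sd 0.05 w 15.87 6
pointer -20.49 mark -21.08 e mm 0.06 gap deg 0.59 tip mm 0.85
```

```bash
python3 - <<'E'
from auto import *
for k in (4,5):
    s,d=pickle.load(open(f"pics/w{k}.pkl","rb")); g=cv2.imread(f"pics/w{k}.png",0)
    # axis from cover rim
    c=np.array([.5213,.0662]); pts=[]
    for a in np.r_[-80:-28:2,-12:40:2]:
        t=np.radians(a);rs=np.arange(.095,.105,.0002)
        q=np.array([w2px("wrist",[c[0]+x*np.cos(t),c[1]+x*np.sin(t),.106],s) for x in rs]).astype(np.float32)
        v=cv2.GaussianBlur(cv2.remap(g,q[None,:,0],q[None,:,1],cv2.INTER_CUBIC)[0].astype(float)[None],(9,1),2)[0]
        dv=np.diff(v);i=dv.argmax()
        if dv[i]>1.0 and 0<q[i,0]<639 and 0<q[i,1]<479: pts.append(c+rs[i]*np.array([np.cos(t),np.sin(t)]))
    W=np.array(pts); f=least_squares(lambda p:np.hypot(*(W-p[:2]).T)-p[2],[*c,.1],loss='soft_l1',f_scale=.0004).x
    u=np.radians(-21+90); print("w",k,len(W),"axis",f.round(5),"lateral mm",((f[:2]-c)@[np.cos(u),np.sin(u)]*1e3).round(2))
    for z,rs in ((.111,(.06,.0645,.069,.0705,.072,.074,.076,.078,.079,.080,.081,.082)),(.113,(.087,.089,.091))):
        for rr in rs:
            a=np.arange(-26,-15,.02);t=np.radians(a)
            q=np.array([w2px("wrist",[f[0]+rr*np.cos(x),f[1]+rr*np.sin(x),z],s) for x in t]).astype(np.float32)
            v=cv2.remap(g,q[None,:,0],q[None,:,1],cv2.INTER_CUBIC)[0].astype(float)
            o=[]
            for thr in (95,105):
                n,l,st,ce=cv2.connectedComponentsWithStats((v<thr).astype(np.uint8)[None]);j=1+st[1:,4].argmax();b=a[l[0]==j];o+=[b.min().round(2),b.max().round(2),((b.min()+b.max())/2).round(2)]
            print(rr,*o)
E
```

```text
w 4 52 axis [0.5234  0.06589 0.09772] lateral mm 0.46
0.06 -23.36 -16.14 -19.75 -23.54 -15.82 -19.68
0.0645 -21.12 -16.74 -18.93 -21.36 -16.58 -18.97
0.069 -20.86 -18.82 -19.84 -20.98 -18.5 -19.74
0.0705 -20.82 -18.7 -19.76 -21.0 -18.54 -19.77
0.072 -20.92 -18.62 -19.77 -21.06 -18.5 -19.78
0.074 -20.78 -18.88 -19.83 -20.94 -18.62 -19.78
0.076 -20.82 -18.8 -19.81 -20.9 -18.56 -19.73
0.078 -20.84 -18.82 -19.83 -20.94 -18.56 -19.75
0.079 -20.82 -18.84 -19.83 -20.9 -18.68 -19.79
0.08 -20.74 -18.78 -19.76 -20.84 -18.6 -19.72
0.081 -20.64 -19.16 -19.9 -20.8 -18.94 -19.87Traceback (most recent call last):
  File "<stdin>", line 21, in <module>
ValueError: attempt to get argmax of an empty sequence
```

```bash
cat > meas2.py <<'E'
from auto import *
def run(g,s,lo=-26,hi=-15,thr=95,full=True):
    c=np.array([.5213,.0662]); pts=[]
    for a in np.r_[-80:-28:1,-12:40:1]:
        t=np.radians(a);rs=np.arange(.095,.105,.0002)
        q=np.array([w2px("wrist",[c[0]+x*np.cos(t),c[1]+x*np.sin(t),.106],s) for x in rs]).astype(np.float32)
        v=cv2.GaussianBlur(cv2.remap(g,q[None,:,0],q[None,:,1],cv2.INTER_CUBIC)[0].astype(float)[None],(9,1),2)[0]
        dv=np.diff(v);i=dv.argmax()
        if dv[i]>1.0 and q.min()>0 and q[i,0]<639 and q[i,1]<479: pts.append(c+rs[i]*np.array([np.cos(t),np.sin(t)]))
    W=np.array(pts)
    f=least_squares(lambda p:np.hypot(*(W-p[:2]).T)-.0995,c,loss='soft_l1',f_scale=.0004).x
    u=np.radians(-21+90); print(len(W),"axis",f.round(5),"lateral mm",((f[:2]-c)@[np.cos(u),np.sin(u)]*1e3).round(2))
    M=[]
    for z,rs in ((.111,np.arange(.05,.0605,.0015)),(.111,np.arange(.071,.0815,.001)),(.113,np.arange(.087,.0915,.0005)),(.118,np.arange(.096,.100,.001))):
        o=[]
        for rr in rs:
            a=np.arange(lo,hi,.02);t=np.radians(a)
            q=np.array([w2px("wrist",[f[0]+rr*np.cos(x),f[1]+rr*np.sin(x),z],s) for x in t]).astype(np.float32)
            v=cv2.remap(g,q[None,:,0],q[None,:,1],cv2.INTER_CUBIC)[0].astype(float)
            n,l,st,ce=cv2.connectedComponentsWithStats((v<thr).astype(np.uint8)[None])
            if n>1: j=1+st[1:,4].argmax();b=a[l[0]==j];o.append((b.min(),b.max(),np.radians(np.ptp(b))*rr*1e3))
        o=np.median(o,axis=0);M.append((o[0]+o[1])/2);print(o.round(2),M[-1].round(2))
    print("gap mm from arm, tip:",(np.radians(np.array(M[:2])-M[2])*83).round(2))
E
python3 - <<'E'
from meas2 import *
for k,h in ((3,-10),(4,-15),(5,-15)):
    s,d=pickle.load(open(f"pics/w{k}.pkl","rb")); run(cv2.imread(f"pics/w{k}.png",0),s,hi=h); run(cv2.imread(f"pics/w{k}.png",0),s,hi=h,thr=105)
E
```

```text
104 axis [0.52143 0.06666] lateral mm 0.48
[-18.4  -10.34   7.68] -14.37
[-15.44 -12.4    3.98] -13.92
[-22.14 -20.17   3.07] -21.16
[-25.8  -16.5   15.91] -21.15
gap mm from arm, tip: [ 9.83 10.48]
104 axis [0.52143 0.06666] lateral mm 0.48
[-18.54 -10.02   8.1 ] -14.28
[-15.52 -12.32   4.19] -13.92
[-22.21 -20.06   3.34] -21.14
[-25.84 -16.42  16.11] -21.13
gap mm from arm, tip: [ 9.93 10.45]
104 axis [0.52141 0.06664] lateral mm 0.45
[-23.72 -15.78   7.57] -19.75
[-20.82 -18.86   2.65] -19.84
[-22.08 -20.19   2.96] -21.14
[-25.82 -16.58  15.8 ] -21.2
gap mm from arm, tip: [2.01 1.88]
104 axis [0.52141 0.06664] lateral mm 0.45
[-23.92 -15.56   7.97] -19.74
[-20.92 -18.66   3.08] -19.79
[-22.15 -20.08   3.24] -21.12
[-25.86 -16.52  15.98] -21.19
gap mm from arm, tip: [1.99 1.92]
104 axis [0.52146 0.06625] lateral mm 0.11
[-24.82 -16.7    7.65] -20.76
[-21.8  -19.14   3.47] -20.47
[-22.03 -20.2    2.83] -21.12
[-25.74 -16.56  15.7 ] -21.15
gap mm from arm, tip: [0.51 0.93]
104 axis [0.52146 0.06625] lateral mm 0.11
[-24.94 -16.38   8.13] -20.66
[-21.86 -19.08   3.68] -20.47
[-22.07 -20.1    3.04] -21.09
[-25.78 -16.5   15.87] -21.14
gap mm from arm, tip: [0.62 0.89]
```

```bash
python3 -m crank '[[[0,0,0],[0,0,0.015],15],[[0,0,0],[0,0,0.015],15],[[0,0,0],[0,0,0.015],15],[[0,0,0],[0,0,0],15],[[0,0,0],[0,0,0],15],[[0,0,0],[0,0,0],15],[[0,0,0],[0,0,0],15],[[0,0,0],[0,0,0],15]]'
python3 - <<'E'
from meas2 import *
s=r.get_state(); im,d=r.capture("wrist"); pickle.dump((s,d),open("pics/w6.pkl","wb")); cv2.imwrite("pics/w6.png",im[:,:,::-1]); print(s["tcp_rot"]); run(cv2.imread("pics/w6.png",0),s)
cv2.imwrite("pics/w6v.png",cv2.resize(cv2.imread("pics/w6.png")[60:180,260:420],None,fx=5,fy=5,interpolation=cv2.INTER_CUBIC))
E
```

```text
time: 13.15
eef_pos: [0.5218, 0.0653, 0.154]
tcp_rot: [180.0, -0.0, -25.5]
contact_force: [-2.2, -4.9, 5.0]
gripper_width: 0.0225
grasp_force: 58.8
[ 1.79951345e+02 -3.34077815e-02 -2.55298610e+01]
104 axis [0.52144 0.06622] lateral mm 0.07
[-24.96 -16.9    7.67] -20.93
[-21.98 -19.18   3.74] -20.58
[-22.02 -20.11   2.97] -21.07
[-25.68 -16.54  15.63] -21.11
gap mm from arm, tip: [0.2 0.7]
```

View pics/w6v.png

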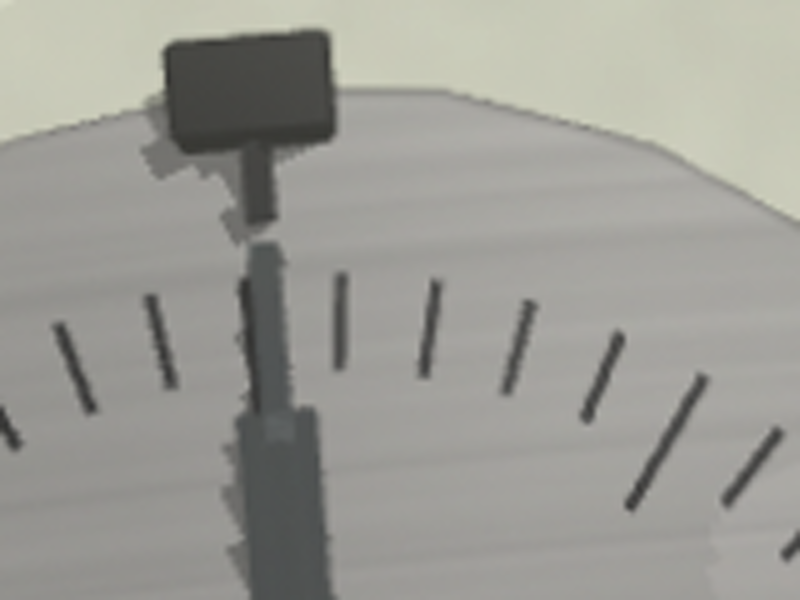

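In the enlarged view, the blade runs from (256,145) to (260,220) and the pointer tip is at (265,245). They are within a few tenths of a millimetre, so I'll check sub-pixel on image rows.

```bash
python3 - <<'E'
from meas2 import *
s,d=pickle.load(open("pics/w6.pkl","rb")); g=cv2.imread("pics/w6.png",0).astype(float)
for ax in ([.52144,.06622],[.5215,.0655],[.5213,.0668]): 
    print("axis px",w2px("wrist",[*ax,.111],s).round(1), "line -21 at .083,.089:",[w2px("wrist",[ax[0]+q*np.cos(np.radians(-21)),ax[1]+q*np.sin(np.radians(-21)),z],s).round(2) for q,z in ((.083,.111),(.089,.113))])
for y in (*range(91,104),*range(107,116),130,140,145,150):
    print(y,g[y,304:326].astype(int))
E
```

```text
axis px [325.5 269.6] line -21 at .083,.089: [array([311.91, 109.18]), array([310.75,  96.82])]
axis px [326.7 268.9] line -21 at .083,.089: [array([313.18, 108.44]), array([312.04,  96.07])]
axis px [324.7 270.2] line -21 at .083,.089: [array([310.96, 109.95]), array([309.79,  97.59])]
91 [115 115 115 105  81  69  69  69  69  72  90 115 118 132 134 163 164 163
 164 164 164 164]
92 [115 115 115 107  82  69  69  69  69  72  97 133 139 161 162 162 162 162
 162 163 162 162]
93 [113 114 114 114  86  68  69  69  69  68 106 160 160 160 160 160 161 161
 160 160 161 160]
94 [114 113 113 113  85  68  68  69  69  68 107 158 159 158 159 159 159 159
 159 159 159 159]
95 [130 114 112 113  85  70  68  68  69  69 100 148 158 158 158 158 158 158
 159 159 158 159]
96 [157 116 112 112  88  72  68  68  68  68  91 134 158 158 159 158 159 159
 159 159 160 159]
97 [156 134 116 112  88  71  68  68  68  68  94 138 158 158 159 160 159 160
 160 161 161 161]
98 [157 157 119 111  91  73  68  68  68  68  90 131 160 160 160 160 161 161
 161 161 162 161]
99 [157 157 139 118  95  75  68  68  68  68  83 122 160 160 
[... 948 characters left out ...]
1 152 152 152 152
 152 153 152 152]
113 [151 151 151 150 150 110  90  85  85  85  85  94 117 139 150 150 151 151
 151 151 151 152]
114 [149 149 149 148 149 111  89  85  85  85  85  99 128 150 151 150 151 151
 152 152 153 153]
115 [148 148 147 136 112  87  84  85  85  85  85  92 120 151 152 153 153 153
 154 154 155 155]
130 [152 151 152 148 119  68  55  76  83  83  83  83  88 116 157 157 157 157
 158 158 158 158]
140 [153 153 154 152 144 109  76  56  78  83  83  83  83  96 128 156 157 157
 157 157 157 158]
145 [152 152 136  94  81  80  81  81  83  91  93  93  93  95  93  82  82  82
  82 111 144 155]
150 [134 114 108 101  81  80  80  81  81  81  80  81  81  81  82  82  82  81
  82  93 140 155]
```

```bash
python3 -m crank '[[[0,0,0],[0,0,0],85],[[0,0,0],[0,0,0],85],[[0,0,0],[0,0,0],85],[[0,0,0],[0,0,0],85],[[0,0,0],[0,0,0],85],[[0,0,-5],[0,0,0],85],[[0,0,-15],[0,0,0],85],[[0,0,0],[0,0,0],85]]'
python3 - <<'E'
from meas2 import *
s=r.get_state(); im,d=r.capture("wrist"); pickle.dump((s,d),open("pics/w7.pkl","wb")); cv2.imwrite("pics/w7.png",im[:,:,::-1]); print(s["tcp_rot"]); run(cv2.imread("pics/w7.png",0),s)
E
python3 -m crank '[[[0,0,-35],[0,0,0],85],[[0,0,-35],[0,0,0],85],[[-8.3,33.7,0],[0,0,0],85],[[-8.3,33.7,0],[0,0,0],85],[[-8.3,33.7,0],[0,0,0],85],[[-8.3,33.7,0],[0,0,0],85],[[-8.3,33.7,0],[0,0,0],85],[[0,0,0],[0,0,-0.125],85]]'
python3 -m crank '[[[0,0,0],[0,0,-0.14],85],[[0,0,0],[0,0,-0.14],85],[[0,0,0],[0,0,-0.14],85],[[0,0,0],[0,0,-0.14],85],[[0,0,0],[0,0,-0.14],85],[[0,0,0],[0,0,-0.14],85],[[0,0,0],[0,0,-0.14],85],[[0,0,0],[0,0,-0.14],85]]'
python3 -m crank '[[[0,0,0],[0,0,-0.12],85],[[0,0,0],[0,0,-0.12],85],[[0,0,0],[0,0,0],85],[[0,0,0],[0,0,0],85],[[0,0,0],[0,0,0],85],[[0,0,0],[0,0,0],85],[[0,0,0],[0,0,0],85],[[0,0,0],[0,0,0],85]]'
python3 - <<'E'
from h import *
import pickle
s=r.get_state(); im,d=r.capture("wrist"); pickle.dump((s,d),open("pics/w8.pkl","wb")); print(s["eef_pos"],s["tcp_rot"],s["joint_positions"])
im=im[:,:,::-1]; cv2.imwrite("pics/w8.png",im); cv2.imwrite("pics/w8v.png",cv2.resize(im[120:360,160:480],(800,600),interpolation=cv2.INTER_CUBIC))
E
```

```text
time: 14.0
eef_pos: [0.5238, 0.0661, 0.1769]
tcp_rot: [-179.9, -0.3, -25.6]
contact_force: [0.8, 0.5, 0.6]
gripper_width: 0.0848
grasp_force: 0.0
[-179.85010054   -0.25092772  -25.61929481]
104 axis [0.52161 0.06625] lateral mm 0.16
[-25.   -16.56   8.07] -20.78
[-22.16 -19.1    4.08] -20.63
[-22.1  -20.     3.31] -21.05
[-25.72 -16.58  15.65] -21.15
gap mm from arm, tip: [0.39 0.61]
time: 14.85
eef_pos: [0.4092, -0.0703, 0.2438]
tcp_rot: [179.9, -0.0, -18.5]
contact_force: [0.2, 0.2, 0.1]
gripper_width: 0.0851
grasp_force: 0.0
time: 15.65
eef_pos: [0.4114, -0.0681, 0.2439]
tcp_rot: [180.0, -0.0, 46.0]
contact_force: [-0.5, -0.4, 0.7]
gripper_width: 0.0853
grasp_force: 0.0
time: 16.45
eef_pos: [0.4114, -0.0681, 0.2438]
tcp_rot: [-180.0, 0.0, 59.4]
contact_force: [0.1, 0.4, 0.5]
gripper_width: 0.0853
grasp_force: 0.0
[ 0.41144812 -0.06811154  0.24376568] [-1.79998202e+02  7.55887742e-04  5.94370576e+01] [-1.28223184e+01 -1.44712356e+01  1.20332077e+02 -1.78833360e-04
  7.41411017e+01  1.77406728e+01]
```

View pics/w8v.png

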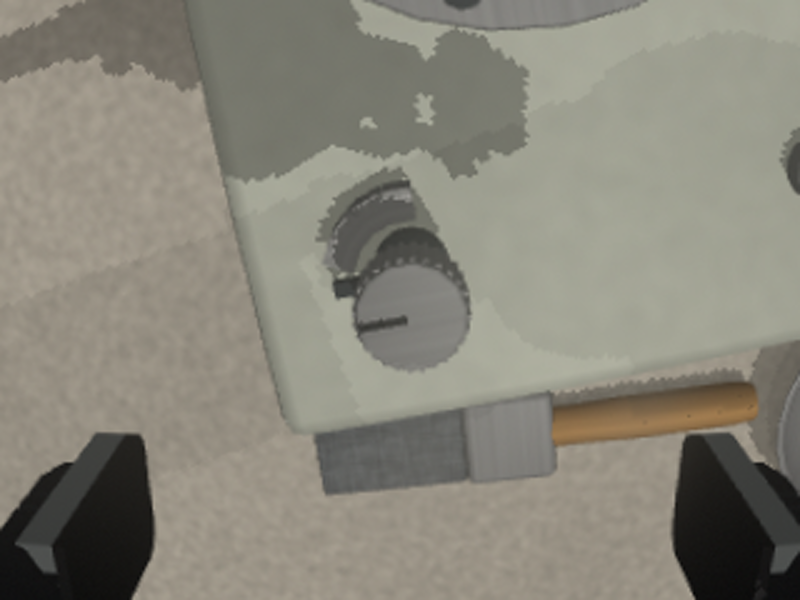

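The lock knob's top centre is at about (412,316), with its black line pointing left. The pin is at (345,287) and the free arc slot is above left; the knob is upright and clear of other objects.

```bash
python3 - <<'E'
from h import *
import pickle
s,d=pickle.load(open("pics/w8.pkl","rb"))
f=lambda u:(160+u[0]/2.5,120+u[1]/2.5)
P=lambda u,z:px2w("wrist",f(u),z,s)
print("lock top",P((412,316),.158))
W=np.array([P(p,.158)[:2] for p in ((355,312),(469,312),(412,370))]);print(least_squares(lambda c:np.hypot(*(W-c).T)-.015,[.41,-.07]).x)
a,b=P((320,428),.1),P((780,346),.1); e=b-a;print("near edge dir -> mill yaw",np.degrees(np.arctan2(e[1],e[0]))+90,a,b)
a,b=P((195,30),.1),P((275,375),.1); e=b-a;print("side edge",np.degrees(np.arctan2(e[1],e[0])))
for y in (-19,-20,-21,-22,-23):
    A=R.from_euler('z',y,degrees=True).as_matrix()[:2,:2]; q=A@[-.06,-.165]+[.5215,.0658]; print(y,q)
print("depth px",d[int(120+316/2.5),int(160+412/2.5)])
E
```

```text
lock top [ 0.41125625 -0.06893368  0.158     ]
[ 0.41135228 -0.06877032]
near edge dir -> mill yaw 69.57779583017359 [ 0.35518404 -0.10274286  0.1       ] [ 0.50482851 -0.15846116  0.1       ]
side edge -109.77928917223643
-19 [ 0.41105014 -0.07067648]
-20 [ 0.40868512 -0.06872807]
-21 [ 0.40635446 -0.06673869]
-22 [ 0.40405888 -0.06470894]
-23 [ 0.40179907 -0.06263943]
depth px 0.23918821
```

```bash
python3 -m crank '[[[-2.2,-0.3,0],[0,0,0],85],[[0,0,35],[0,0,0],85],[[0,0,35],[0,0,0],85],[[0,0,30],[0,0,0],85],[[0,0,13.5],[0,0,0],85],[[0,0,0],[0,0,0],85],[[0,0,0],[0,0,0],15],[[0,0,0],[0,0,0],15]]'
python3 -m crank '[[[0,0,0],[0,0,0],15],[[0,0,0],[0,0,0],15],[[0,0,0],[0,0,0],15],[[0,0,0],[0,0,0],15],[[0,0,0],[0,0,0],15],[[0,0,0],[0,0,0],15],[[0,0,0],[0,0,0],15],[[0,0,0],[0,0,0],15]]'
```

```text
time: 17.3
eef_pos: [0.4117, -0.0703, 0.1322]
tcp_rot: [179.8, -0.1, 59.5]
contact_force: [-0.3, 0.0, 0.5]
gripper_width: 0.0586
grasp_force: 0.0
time: 18.1
eef_pos: [0.4104, -0.0698, 0.1305]
tcp_rot: [180.0, -0.0, 59.5]
contact_force: [0.5, 1.6, 4.6]
gripper_width: 0.0281
grasp_force: 58.8
```

Gripped and centred. Next I push down.

```bash
python3 -m crank '[[[0,0,2.5],[0,0,0],15],[[0,0,2.5],[0,0,0],15],[[0,0,2.5],[0,0,0],15],[[0,0,2],[0,0,0],15],[[0,0,1],[0,0,0],15],[[0,0,0],[0,0,0],15],[[0,0,0],[0,0,0],15],[[0,0,0],[0,0,0],15]]'
```

```text
time: 18.9
eef_pos: [0.4108, -0.0698, 0.1237]
tcp_rot: [180.0, -0.0, 59.5]
contact_force: [-12.1, 5.6, 31.4]
gripper_width: 0.0281
grasp_force: 61.9
```

```bash
python3 -m crank '[[[0,0,0],[0,0,0.03],15],[[0,0,0],[0,0,0.03],15],[[0,0,0],[0,0,0.03],15],[[0,0,0],[0,0,0.03],15],[[0,0,0],[0,0,0.03],15],[[0,0,0],[0,0,0],15],[[0,0,0],[0,0,0],15],[[0,0,0],[0,0,0],15]]'
python3 -c "
from h import *
s=r.get_state();print(s['moment'],s['joint_torque'],s['tcp_rot'])"
```

```text
time: 19.7
eef_pos: [0.411, -0.0699, 0.1237]
tcp_rot: [180.0, -0.0, 50.9]
contact_force: [-10.8, 4.9, 32.2]
gripper_width: 0.0282
grasp_force: 61.7
[ 0.85638817  2.00877549 -0.03823222] [ -1.15224    -13.75148624 -25.55697083  -0.6763893   -4.2859304
  -0.04953043] [ 1.79973739e+02 -3.51110912e-02  5.08601379e+01]
```

```bash
python3 -m crank '[[[0,0,0],[0,0,0.07],15],[[0,0,0],[0,0,0.07],15],[[0,0,0],[0,0,0.07],15],[[0,0,0],[0,0,0.07],15],[[0,0,0],[0,0,0.07],15],[[0,0,0],[0,0,0.07],15],[[0,0,0],[0,0,0.07],15],[[0,0,0],[0,0,0.07],15]]'
python3 -m crank '[[[0,0,0],[0,0,0.07],15],[[0,0,0],[0,0,0.07],15],[[0,0,0],[0,0,0.07],15],[[0,0,0],[0,0,0.07],15],[[0,0,0],[0,0,0.07],15],[[0,0,0],[0,0,0.07],15],[[0,0,0],[0,0,0.07],15],[[0,0,0],[0,0,0.07],15]]'
python3 -c "
from h import *
s=r.get_state();print(s['moment'],s['joint_torque'],s['tcp_rot'])"
```

```text
time: 20.5
eef_pos: [0.4112, -0.0703, 0.1237]
tcp_rot: [179.9, -0.1, 18.6]
contact_force: [-11.5, 3.2, 30.0]
gripper_width: 0.0281
grasp_force: 61.6
time: 21.3
eef_pos: [0.4111, -0.0709, 0.1238]
tcp_rot: [179.9, -0.1, -13.4]
contact_force: [-11.4, 1.4, 30.5]
gripper_width: 0.0282
grasp_force: 61.5
[0.05328807 2.01741169 0.05919949] [  0.15786064 -14.07448232 -25.39044321   0.54605629  -3.88140231
  -0.67850774] [ 1.79895503e+02 -9.10374496e-02 -1.34211075e+01]
```

```bash
python3 -m crank '[[[0,0,0],[0,0,0.02],15],[[0,0,0],[0,0,0.02],15],[[0,0,0],[0,0,0.02],15],[[0,0,0],[0,0,0.02],15],[[0,0,0],[0,0,0],15],[[0,0,0],[0,0,0],15],[[0,0,0],[0,0,0],15],[[0,0,0],[0,0,0],15]]'
python3 -c "
from h import *
s=r.get_state();print(s['moment'],s['joint_torque'],s['tcp_rot'])"
```

```text
time: 22.1
eef_pos: [0.4111, -0.0709, 0.1238]
tcp_rot: [179.9, -0.1, -17.7]
contact_force: [-10.7, 1.3, 30.6]
gripper_width: 0.0281
grasp_force: 61.5
[0.07854497 2.01546712 0.70766798] [ -0.6703659  -14.063209   -25.39346516   0.78078004  -3.91352132
   0.74903196] [ 1.79873349e+02 -1.01120646e-01 -1.77206448e+01]
```

```bash
python3 -m crank '[[[0,0,0],[0,0,0],85],[[0,0,0],[0,0,0],85],[[0,0,0],[0,0,0],85],[[0,0,0],[0,0,0],85],[[0,0,-10],[0,0,0],85],[[0,0,-35],[0,0,0],85],[[0,0,-40],[0,0,0],85],[[0,0,-40],[0,0,0],85]]'
python3 -m crank '[[[0,-35,0],[0,0,0],85],[[0,-35,0],[0,0,0],85],[[0,-35,0],[0,0,0],85],[[12,-32,0],[0,0,0],85],[[40,0,0],[0,0,0],85],[[0,0,0],[0,0,0],85],[[0,0,0],[0,0,0],85],[[0,0,0],[0,0,0],85]]'
python3 - <<'E'
from meas2 import *
s=r.get_state(); im,d=r.capture("wrist"); pickle.dump((s,d),open("pics/w9.pkl","wb")); cv2.imwrite("pics/w9.png",im[:,:,::-1]); print(s["eef_pos"],s["tcp_rot"]); run(cv2.imread("pics/w9.png",0),s)
K,A,o=cam("scene"); 
for n in range(1): 
    im2,d2=r.capture("scene"); cv2.imwrite("pics/s2.png",im2[:,:,::-1])
    d0=np.load("pics/scene0.npy")
    print("depth change at lock top rows (mm):"); print(((d2-d0)[188:200,228:240]*1e3).round(0).astype(int))
    D=(np.abs(d2-d0)>.01)&(d2>0)&(d0>0);n,l,st,ce=cv2.connectedComponentsWithStats(D.astype(np.uint8));print([(*x[:4],x[4]) for x in st[1:] if x[4]>15])
E
```

```text
time: 22.9
eef_pos: [0.4096, -0.0698, 0.2462]
tcp_rot: [180.0, 0.1, -17.9]
contact_force: [0.9, -1.6, 0.8]
gripper_width: 0.0851
grasp_force: 0.0
time: 23.7
eef_pos: [0.5008, 0.0444, 0.2447]
tcp_rot: [180.0, 0.1, -17.9]
contact_force: [1.0, 0.1, 0.1]
gripper_width: 0.0851
grasp_force: 0.0
[0.5008312  0.04437439 0.24470303] [ 1.79982947e+02  6.00491406e-02 -1.79182506e+01]
104 axis [0.52153 0.06605] lateral mm -0.06
[-25.48 -15.96   8.62] -20.72
[-22.18 -19.24   3.89] -20.71
[-22.28 -19.69   3.93] -20.99
[-26.   -16.36  16.49] -21.18
gap mm from arm, tip: [0.38 0.4 ]
depth change at lock top rows (mm):
[[ -1  10  -7   3  -2   1  -4  -5   3   3   7  -1]
 [ -3   3   7 226   0   0   7  -1   1  -3   6   5]
 [  2 222 227 223 218 232 229 226 225 220   2  -4]
 [224 227 226 226 219 219 226 223 222 226 231   1]
 [224 220   9  10  14  10   9   5  10  10 227 225]
 [ 10  10   4   7   5   8   9   6   8   8  13 231]
 [  8   7  11  10   8   9  10  10   5   5   7   6]
 [  6   5   2  11   9  12  10   6   7  15   5   7]
 [  7   7  10  11  15   8  14   6   8   7   8   5]
 [  6  10   6   5  10  13   7   
[... 1579 characters left out ...]
t32(38), np.int32(20), np.int32(32), np.int32(123)), (np.int32(72), np.int32(47), np.int32(9), np.int32(8), np.int32(23)), (np.int32(103), np.int32(49), np.int32(9), np.int32(7), np.int32(18)), (np.int32(71), np.int32(54), np.int32(46), np.int32(59), np.int32(545)), (np.int32(117), np.int32(75), np.int32(14), np.int32(13), np.int32(37)), (np.int32(56), np.int32(86), np.int32(4), np.int32(10), np.int32(17)), (np.int32(132), np.int32(90), np.int32(11), np.int32(8), np.int32(22)), (np.int32(111), np.int32(93), np.int32(8), np.int32(8), np.int32(22)), (np.int32(225), np.int32(189), np.int32(16), np.int32(11), np.int32(55)), (np.int32(227), np.int32(203), np.int32(16), np.int32(8), np.int32(37))]
```

```bash
python3 -c "
from workcell import r
print(r.hand_in())"
```

```text
the job is handed in; nothing more can be done
None
```

I set the gap and locked it, then handed the job in at about 24 s; no verdict came back. The pointer ends in line with the mark, by my measurements 0 to 0.4 mm short and not past it. The lock knob turned to its stop and stayed about 8 mm down after release.

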